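Load the carrier rail and ribbon cradle at the printer bench

TASK

Set the rail brake first by swinging the red lever fully over, away from the robot, and leave it on. Then hang every printhead carrier on the rail, lifting its hook over the yellow lip and lowering it until it rests fully seated with the tooth behind the lip, and lay each standing ribbon roll on its side in a lane of the cradle, one per lane and centred on its saddles; when all is loaded, press the green ready button fully in and let it go. Do not disturb the white label roll or the yellow cup.

Things in the scene. Friction and masses are not known exactly. Their poses are not given: they have to be found in the camera images.
- carrier1: Spare printhead on a hooked hanger, upright (may be absent). Origin at its underside, below the stem. Black block x -38 to 2, y +-28, z 0 to 38 mm. Steel stem 6 thick, 30 wide at x = 0 up to a flat crown (x -3 to 24, z 122 to 130); over it an orange grip tab, x -5 to 5, y +-15, z 130 to 175 mm: grip it from above across its thickness. 220 g.
- carrier1_tooth (a point): Tip of the hook tooth, at (21, 0, 104) mm in the frame of carrier1. The tooth (6 mm thick, x 18 to 24) points down from the +x end of the crown; the hook is open downward, a gap of 15 mm (x 3 to 18) between stem and tooth.
- carrier2: Spare printhead on a hooked hanger, upright (may be absent). Origin at its underside, below the stem. Black block x -38 to 2, y +-28, z 0 to 38 mm. Steel stem 6 thick, 30 wide at x = 0 up to a flat crown (x -3 to 24, z 122 to 130); over it an orange grip tab, x -5 to 5, y +-15, z 130 to 175 mm: grip it from above across its thickness. 220 g.
- carrier2_tooth (a point): Tip of the hook tooth, at (21, 0, 104) mm in the frame of carrier2. The tooth (6 mm thick, x 18 to 24) points down from the +x end of the crown; the hook is open downward, a gap of 15 mm (x 3 to 18) between stem and tooth.
- carrier3: Spare printhead on a hooked hanger, upright (may be absent). Origin at its underside, below the stem. Black block x -38 to 2, y +-28, z 0 to 38 mm. Steel stem 6 thick, 30 wide at x = 0 up to a flat crown (x -3 to 24, z 122 to 130); over it an orange grip tab, x -5 to 5, y +-15, z 130 to 175 mm: grip it from above across its thickness. 220 g.
- carrier3_tooth (a point): Tip of the hook tooth, at (21, 0, 104) mm in the frame of carrier3. The tooth (6 mm thick, x 18 to 24) points down from the +x end of the crown; the hook is open downward, a gap of 15 mm (x 3 to 18) between stem and tooth.
- roll1: Black ribbon roll with blue-and-cardboard ends, a cylinder 44 mm in diameter and 110 mm long, standing on end at the start; origin at the centre of one end (the lower one at the start), z along its axis. About 160 g. Either end may lie either way in the cradle.
- roll1_mid (a point): Middle of roll1, 55 mm from either end on its axis.
- roll2: Black ribbon roll with blue-and-cardboard ends, a cylinder 44 mm in diameter and 110 mm long, standing on end at the start; origin at the centre of one end (the lower one at the start), z along its axis. About 160 g. Either end may lie either way in the cradle.
- roll2_mid (a point): Middle of roll2, 55 mm from either end on its axis.
- rail: Carrier rail, fixed: an open aluminium channel 340 mm long along its y, on posts. Origin on the table under the channel's middle; -x is the robot's side. Its -x wall is the yellow lip (see rail_lip). An apron flush with the lip's front goes down to z = 95 mm: stems lean on it. Channel floor z = 139; back wall x 17.5 to 22.5, top at 165 mm. Carriers hang anywhere along it, about 100 mm apart.
- rail_lip (a point): Middle of the top of the yellow anti-jump lip, 5 mm thick, at (-20, 0, 165) mm of the rail. A carrier hangs with its crown on the lip's top, stem in front (-x), tooth behind: its +x along the rail's +x, upright its origin is at rail z = 43, x -25 to -35 mm fits.
- cradle: White cradle with blue V saddles, fixed: base 190 x 100 x 8 mm, two lanes side by side along its x, each lane's axis along its y. Origin under the middle of the base. Each lane has two saddles, 12 mm thick, at y = -40 and +40 mm, reaching 48 mm or less above the table; between them fingers find 60 mm of free space.
- lane1 (a point): Where the middle of a roll lies when seated in the nearer (-x) lane: 46 mm above the table, at x = -48 mm of the cradle.
- lane2 (a point): Where the middle of a roll lies when seated in the farther (+x) lane: 46 mm above the table, at x = +48 mm of the cradle.
- brake (a joint): Rail brake, a red toggle lever on a grey block: 0 = leaning to its -x (towards the robot, brake off), 1.0 rad = swung fully over to its +x (brake on). Stays where it is left; a light push on the tip moves it.
- brake_tip (a point): Top end of the brake lever, 80 mm from its pivot; the point's x axis follows the lever's tilt.
- brake_base: Block of the brake lever, fixed; the lever swings in its x-z plane, from -x to +x.
- ready (a joint): Green ready button, travel 6 mm: 0 = out, 0.006 = fully pressed (about 5 N); springs back.
- ready_top (a point): Centre of the ready button's top face; press straight down. Button 32 mm in diameter.
- label_roll: White label roll standing on end, 90 mm in diameter, 100 mm high; bystander.
- screw_cup: Yellow cup, 64 mm wide, 45 mm high; bystander.
Things that resemble listed ones, but are neither listed nor needed, are in the scene too. What is shaped like the part that bears ready but blue or orange is not meant.

How it is judged (in metres and radians):
On the way, in this order (a step that is already met when the one before it is completed fails the run):
1. the rail brake is on (value of joint brake above 0.85 rad), for 0.2 s.
2. all carriers hang behind the lip and both rolls lie in the cradle (x of carrier1_tooth in the frame of rail between -0.018 and 0.018 m and z of carrier1_tooth in the frame of rail between 0.134 and 0.154 m and y of carrier1_tooth in the frame of rail between -0.165 and 0.165 m and angle between each of carrier1, carrier2, carrier3's own z axis and vertical below 0.25 rad and linear speed of each of carrier1, carrier2, carrier3, roll1, roll2 below 0.05 m/s and x of carrier2_tooth in the frame of rail between -0.018 and 0.018 m and z of carrier2_tooth in the frame of rail between 0.134 and 0.154 m and y of carrier2_tooth in the frame of rail between -0.165 and 0.165 m and x of carrier3_tooth in the frame of rail between -0.018 and 0.018 m and z of carrier3_tooth in the frame of rail between 0.134 and 0.154 m and y of carrier3_tooth in the frame of rail between -0.165 and 0.165 m and (distance between roll1_mid and lane1 below 0.02 m or distance between roll1_mid and lane2 below 0.02 m) and angle between the z axis of each of roll1, roll2 and the y axis of cradle, either way round below 0.12 rad and (distance between roll2_mid and lane1 below 0.02 m or distance between roll2_mid and lane2 below 0.02 m) and value of joint brake above 0.85 rad), for 0.3 s.
3. the ready button is pressed (all of step 2 and value of joint ready above 0.0045 m), for 0.05 s.
At the end, for the whole second after the job is handed in: Brake beyond 0.85 rad; each carrier at rest on the rail, tooth tip behind the lip and 11 mm or more below its top, tilt under 0.25 rad; each roll at rest, middle within 20 mm of a lane point, axis within 0.12 rad of the lane; button pressed beyond 4.5 mm after loading, then let go (all of step 2 and value of joint ready below 0.002 m); the robot touches nothing.
It fails at once if a carrier is lifted while the brake is off (value of joint brake below 0.7 rad and height (world z) of any of carrier1, carrier2, carrier3 above 0.03 m).
It fails at once if a bystander is shifted by more than 3 cm (distance of any of label_roll, screw_cup from where it was at the start of the episode above 0.03 m).
Of carrier1, carrier2, carrier3 only 2 to 3 are there at a start; the rules pass over those that are not, and their reading is None.
At some moment in a run one of carrier1, carrier2, carrier3 may be knocked a few centimetres aside while the robot is not near it.
It also fails if it takes over 210 s, if anything falls off the work surface, if the arm or the gripper's body presses on something with over 40 N, if the wrist force passes 120 N, or if a joint passes its speed limit or range.

ROBOT

A 6-joint arm with a two-finger parallel gripper is mounted at the origin on the work surface. World frame = base frame: x ahead of the robot, y to its left, z up, the work surface at z = 0. Lengths are in mm, angles in degrees, forces in N, time in s.
With the tool pointing down it reaches from about 300 to 850 mm from the base axis. Payload 4.2 kg.
Tool frame: the origin (TCP) lies midway between the tips of the shut fingers; the grasp point (between the pads) lies 19 mm behind it (env.grasp_offset is the distance from the TCP to the grasp point, in mm); z points along the fingers, y is the line along which they close (so a half turn about z gives the same grasp; the last joint's range is limited). The gripper opens to 91 mm and grips with 3 to 60 N. Pads are 32 mm wide; open, the fingers measure 118 mm over their backs; the gripper's body (76 mm by 178 mm) begins 60 mm behind the grasp point.
Start: joints at [62.796, 18.312, 89.639, -0, 72.044, -1.146], TCP at [252.592, 516.566, 213.976] pointing down, gripper open.
Joint ranges: [-177.97, 177.97], [-48.28, 115.42], [12.27, 149.76], [-77.06, 257.06], [2.81, 150.46], [-146.56, 146.56]. Speed limits (degrees/s): [147.25, 147.25, 180, 180, 180, 180].

INTERFACE

Orientations are given as [roll, pitch, yaw] about the fixed x, y, z axes, in that order (R = Rz(yaw) Ry(pitch) Rx(roll)).
In Python, from workcell import env, optics gives the robot as it stands. The module is installed in compiled form; this text tells all that it offers.
- The arm moves only by the tool send_rows, never from a script. Its argument "targets" is a list that holds one entry, the list of rows, each a list of 7 numbers: the turn, a rotation vector about the world's x, y, z scaled (see below), then the shift along the world's x, y, z scaled (see below), then the closure, from -1 (fully open) to 1 (shut). In form: [[[rx, ry, rz, x, y, z, gripper], ...]]. A call has 1 to 12 rows; each row shifts and turns the commanded pose from where the row before left it; what a row does not reach is not made up. The controller multiplies each number of a shift by 0.2 m and each number of a turn by pi/2 rad. A row lasts 1/10 s, in which the tool goes at most 50 mm and 8.59 degrees, less where a joint would pass 70% of its speed; a pose out of reach is approached as far as the arm can. A call with a number of a shift or a turn outside -1 to 1 is refused whole. A call with a gripper value outside its range is refused whole. The fingers move at their own pace and stop on an object; "grip_force" is the grip in N (left out, the last holds). Time passes only in rows, so rows that do not move let the fingers close. It gives the time, the measured TCP pose, the force, the opening and the grip force at its end, in the units of the state.
- env.state(): the state, without advancing time (a new reading comes with each control period).
- optics.grab_frame(name): name is "side" or "top"; returns (picture, depth): 384x512x3 uint8, red, green, blue; 384x512 float32, mm along the optical axis (not along the pixel's ray), 0 where there is no reading.
- optics.camera_info(name): a dict with "camera_matrix" (3x3 intrinsics, pixels), "k1" (the pictures are not rectified: a ray, as slopes to the right and down, at radius r is drawn at 1 + k1 r^2 times it, then the intrinsics apply), "R" (3x3) and "t" (3): a world point X has camera coordinates R X + t. Camera axes: x right, y down, z forward; pixel columns grow to the right and rows downward; lengths in mm; the calibration is good to about 2 mm. A picture is of the moment at which its call begins. camera_info takes no time and is no camera call.
- env.job_done(): hands the job in; it is judged then, once.
Trained networks look in the newest picture that a camera, given by its name, has taken for a name from the list of things; names that differ only in an ending like _2 or _b are one class to them, and where a whole thing is asked for, a point or a joint stands for the part that bears it (a point fixed in the world has none). Each returns a list of dicts, best first, with "conf" (0 to 1); they miss things now and then, are a little off and sometimes report something else, mostly with a low value. They report only what shows in the picture. A call takes as long as a camera call. They do not tell look-alikes from the thing itself.
- optics.silhouettes(camera, name): "mask" (384x512 bool, what is visible of it) and "at" ([column, row] in pixels, amid what is visible of it).
- optics.place_of(camera, name): "at" ([column, row] in pixels: a listed point, or the origin of a listed thing).
The state is a dict: "time_s": time; "qpos": joint angles; "qvel": joint speeds; "effort": joint torques, N m; "ee_pos": TCP position; "ee_rot": TCP orientation; "force": force on the tool from outside, world axes, zero at the start; "torque": the same for the moment, N m; "gripper_width": finger opening in mm; "gripper_force": force on a finger pad.
Only numpy, scipy, OpenCV 4.12 (cv2) and the standard library are available. Lean on these libraries where they do the work, as an engineer would, in place of code of your own. Each camera call takes 0.05 s, during which the arm holds its last target. There are 200 camera calls.

## Working session

There is one attempt and no reset: what is moved stays moved. The work goes in short steps, Python scripts to look and compute and a tool call to move; the robot and the scene stay as the last step left them, time stands still between calls to the robot, and variables do not carry over. Pictures are saved under pics/ and viewed, at most 14 in all, crops included, and the job is handed in when it is done.

Besides the shell and the picture viewer there is one more tool, called after ">>>" as name(argument=value, ...) on one line, values as JSON. send_rows: Moves the arm, as the interface text tells. Its arguments: {"type":"object","properties":{"targets":{"type":"array"},"grip_force":{"type":"number"}},"required":["targets"]}

```bash
mkdir -p pics
cat > h.py <<'E'
import numpy as np, cv2
from workcell import env, optics
def cam(n):
    c=optics.camera_info(n); return np.array(c["camera_matrix"]),c["k1"],np.array(c["R"]),np.array(c["t"]).ravel()
def ray(n,px):
    K,k,R,t=cam(n); px=np.atleast_2d(np.array(px,float))
    u=cv2.undistortPoints(px.reshape(-1,1,2),K,np.array([k,0,0,0.])).reshape(-1,2)
    return np.c_[u,np.ones(len(u))]
def deproj(n,px,d):
    K,k,R,t=cam(n); return (ray(n,px)*np.atleast_1d(d)[:,None]-t)@R
def onz(n,px,z):
    K,k,R,t=cam(n); v=ray(n,px)@R; c=-R.T@t
    return c+v*((z-c[2])/v[:,2])[:,None]
def proj(n,X):
    K,k,R,t=cam(n); r,_=cv2.Rodrigues(R)
    return cv2.projectPoints(np.atleast_2d(np.array(X,float)),r,t,K,np.array([k,0,0,0.]))[0].reshape(-1,2)
def cloud(n,d):
    v,u=np.nonzero(d>0); P=np.full(d.shape+(3,),np.nan); P[v,u]=deproj(n,np.c_[u,v],d[v,u]); return P
def save(n,im): cv2.imwrite("pics/"+n+".png",im[...,::-1])
E
python3 - <<'E'
from h import *
for n in("top","side"):
    im,d=optics.grab_frame(n); np.savez("f_"+n,im=im,d=d); save(n+"0",im)
    K,k,R,t=cam(n); print(n,K[0,0],k,-R.T@t)
    for o in["carrier1","roll1","rail","cradle","brake_base","brake_tip","ready_top","rail_lip","lane1","lane2","label_roll","screw_cup","carrier1_tooth"]:
        r=optics.place_of(n,o); print(o,[(round(x["conf"],2),np.round(x["at"]).tolist(), np.round(deproj(n,x["at"],d[min(383,max(0,int(x["at"][1]))),min(511,max(0,int(x["at"][0])))])[0]).tolist()) for x in r[:6]])
print(env.state())
E
```

```text
top 413.4528545554386 0.03924492528286049 [ 356.24420945 -101.53260364 1110.97663194]
carrier1 [(0.97, [127.0, 232.0], [461.0, 270.0, 39.0]), (0.92, [214.0, 239.0], [473.0, 44.0, 37.0]), (0.63, [175.0, 228.0], [488.0, 148.0, 45.0])]
roll1 [(0.72, [358.0, 274.0], [432.0, -324.0, 80.0]), (0.57, [357.0, 221.0], [563.0, -311.0, 85.0])]
rail [(0.77, [166.0, 170.0], [623.0, 180.0, 113.0])]
cradle [(0.96, [292.0, 238.0], [508.0, -158.0, 6.0])]
brake_base [(0.9, [269.0, 185.0], [617.0, -80.0, 111.0])]
brake_tip [(0.66, [267.0, 180.0], [632.0, -75.0, 102.0]), (0.44, [267.0, 185.0], [618.0, -75.0, 108.0])]
ready_top [(0.61, [341.0, 171.0], [708.0, -270.0, 23.0]), (0.43, [316.0, 186.0], [656.0, -205.0, 23.0]), (0.4, [369.0, 182.0], [687.0, -348.0, 20.0]), (0.4, [269.0, 182.0], [628.0, -80.0, 106.0])]
rail_lip [(0.74, [151.0, 162.0], [625.0, 207.0, 155.0])]
lane1 [(0.88, [293.0, 221.0], [555.0, -155.0, 6.0]), (0.69, [296.0, 258.0], [458.0, -176.0, 9.0]), (0.44, [164.0, 216.0], [503.0, 159.0, 131.0])]
lane2 [(0.88, [293.0, 221.0], [555.0, -155.0, 6.0]), (0.69, [296.0, 258.0], [458.0, -176.0, 9.0]
[... 1671 characters left out ...]
, [491.0, 35.0, 123.0])]
{'time_s': 1.4, 'qpos': array([ 6.27966086e+01,  1.83110287e+01,  8.96399817e+01,  1.99243657e-03,
        7.20425571e+01, -1.14400342e+00]), 'qvel': array([-0.01478759,  0.01234325, -0.06291342, -0.08825068, -0.12846768,
        0.11661326]), 'effort': array([-5.22733244e-04, -4.12350690e+01, -2.32231539e+01,  7.27485633e-02,
        3.76576593e-02, -1.80071510e-05]), 'ee_pos': array([252.57821089, 516.57261436, 213.97800459]), 'ee_rot': array([ 1.79993531e+02, -1.76664096e-03,  1.53939998e+02]), 'force': array([ 0.42804887, -0.43626957,  0.2733586 ]), 'torque': array([-0.02541329, -0.0478209 , -0.01100101]), 'gripper_force': 0.0, 'gripper_width': 91.11171883130609}
```

View pics/top0.png

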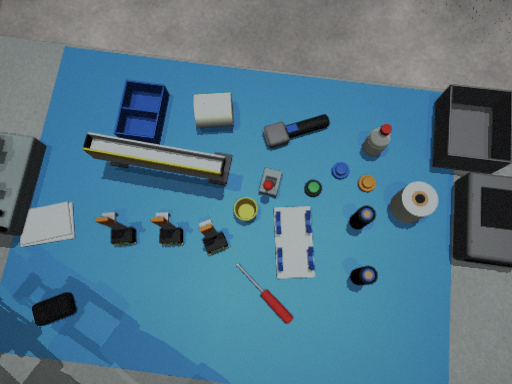

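View pics/side0.png

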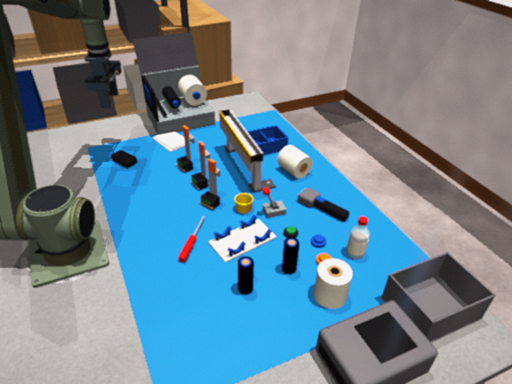

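The top view shows three carriers with tabs at (105,219), (160,219) and (206,227). The rail runs (88,145)-(228,170), with the brake lever at (268,183). The green button is at (314,187); its look-alikes are blue (340,171) and orange (368,183). The ribbon rolls are at (362,217) and (364,275), the cradle is at (294,242), the cup at (246,209) and the label roll at (418,201). The white lying roll at (214,110) is not a ribbon roll.

```bash
cat > m.py <<'E'
from h import *
import sys
def carriers(im,d,n="top"):
    P=cloud(n,d); h=cv2.cvtColor(im,cv2.COLOR_RGB2HSV).astype(int)
    o=(h[...,0]>=3)&(h[...,0]<=20)&(h[...,1]>130)&(h[...,2]>90)
    out=[]
    z=P[...,2]; x=P[...,0]
    m=(o&(z>120)&(z<190)&(x<590)).astype(np.uint8)
    k,l,s,c=cv2.connectedComponentsWithStats(m)
    for i in range(1,k):
        if s[i,4]<15: continue
        Q=P[l==i]; T=Q[Q[:,2]>Q[:,2].max()-12]
        out.append((s[i,4],c[i].round(),Q[:,2].max().round(),T.mean(0).round(1),len(T)))
    return out
E
python3 - <<'E'
from m import *
np.set_printoptions(suppress=True,precision=1)
for n in("top","side"):
    f=np.load(f"f_{n}.npz"); im,d=f["im"],f["d"]; P=cloud(n,d); z=P[...,2]; h=cv2.cvtColor(im,cv2.COLOR_RGB2HSV).astype(int)
    print(n)
    for c in carriers(im,d,n): print("tab",c)
    for sl in optics.silhouettes(n,"carrier1"):
        Q=P[sl["mask"]]; 
        B=Q[(Q[:,2]>30)&(Q[:,2]<46)]
        if len(B)>5:
            r=cv2.minAreaRect(B[:,:2].astype(np.float32)); print("car",round(sl["conf"],2),sl["at"],"block rect",r)
        B=Q[(Q[:,2]>118)&(Q[:,2]<136)]
        if len(B)>5: print("   crown rect",cv2.minAreaRect(B[:,:2].astype(np.float32)))
    y=(h[...,0]>=22)&(h[...,0]<=35)&(h[...,1]>130)&(h[...,2]>100)&(z>155)&(z<175)
    Q=P[y]; print("lip",len(Q)); 
    if len(Q)>10:
        v=cv2.fitLine(Q[:,:2].astype(np.float32),cv2.DIST_HUBER,0,.01,.01).ravel(); t=(Q[:,:2]-v[2:])@v[:2]; print(v,"ends",v[2:]+t.min()*v[:2],v[2:]+t.max()*v[:2],Q[:,2].mean())
    w=(h[...,1]<70)&(h[...,2]>130)&(abs(z-8)<7)&(P[...,0]>350)&(P[...,0]<620)&(P[...,1]<-60)&(P[...,1]>-260)
    k,l,s,c=cv2.connectedComponentsWithStats(w.astype(np.uint8)); i=1+s[1:,4].argmax(); print("cradle",cv2.minAreaRect(P[l==i][:,:2].astype(np.float32)),s[i])
    for sl in optics.silhouettes(n,"cradle")[:1]:
        Q=P[sl["mask"]]; Q=Q[(Q[:,2]>2)&(Q[:,2]<14)]; print("cradle sil",cv2.minAreaRect(Q[:,:2].astype(np.float32)))
    s=(h[...,0]>105)&(h[...,1]>120)&(z>25)&(z<55)&(P[...,0]>380)&(P[...,0]<620)&(P[...,1]<-80)&(P[...,1]>-240)
    k,l,st,c=cv2.connectedComponentsWithStats(s.astype(np.uint8))
    for i in range(1,k):
        if st[i,4]>6: print("  saddle",st[i,4],P[l==i].mean(0))
    for sl in optics.silhouettes(n,"roll1")[:3]:
        Q=P[sl["mask"]]; T=Q[(Q[:,2]>103)&(Q[:,2]<117)]
        if len(T)>5: print("roll",round(sl["conf"],2),sl["at"],len(T),(T.max(0)+T.min(0))/2,np.ptp(T,0),cv2.minEnclosingCircle(T[:,:2].astype(np.float32)))
    r=((h[...,0]<5)|(h[...,0]>172))&(h[...,1]>150)&(h[...,2]>70)&(P[...,0]>560)&(P[...,0]<680)&(P[...,1]>-140)&(P[...,1]<-20)
    Q=P[r]; print("brake red",len(Q),Q.min(0),Q.max(0),"top",Q[Q[:,2]>Q[:,2].max()-12].mean(0))
    for sl in optics.silhouettes(n,"brake_base")[:1]:
        Q=P[sl["mask"]]; Q=Q[(Q[:,2]>18)&(Q[:,2]<60)]; print("brake block",len(Q),Q.min(0),Q.max(0), cv2.minAreaRect(Q[:,:2].astype(np.float32)))
    g=(h[...,0]>45)&(h[...,0]<85)&(h[...,1]>110)&(P[...,0]>600)&(P[...,1]<-150)
    Q=P[g]; print("button",len(Q),np.median(Q,0),Q.min(0),Q.max(0))
    for o in("label_roll","screw_cup"):
        for sl in optics.silhouettes(n,o)[:1]:
            Q=P[sl["mask"]]; print(o,Q.min(0),Q.max(0))
im=np.load("f_top.npz")["im"]; 
def sc(a,b,c,e,s,w): save(w,cv2.resize(im[a:b,c:e],None,fx=s,fy=s,interpolation=cv2.INTER_CUBIC))
sc(155,255,240,390,5,"crop1")
E
```

```text
top
tab (np.int32(50), array([102., 219.]), np.float64(179.0), array([470.3, 287.4, 174.9]), 49)
tab (np.int32(48), array([157., 220.]), np.float64(179.0), array([486.4, 162.2, 173.7]), 47)
tab (np.int32(48), array([205., 228.]), np.float64(178.0), array([482.5,  48.8, 174.4]), 47)
car 0.94 [118.0, 231.3] block rect ((451.5357971191406, 284.7065734863281), (42.78395080566406, 58.24712371826172), 11.756105422973633)
   crown rect ((481.3144836425781, 289.9473876953125), (28.345252990722656, 31.511734008789062), 14.158774375915527)
car 0.93 [212.0, 239.2] block rect ((467.25372314453125, 41.230796813964844), (40.97633743286133, 55.62831115722656), 30.75474739074707)
   crown rect ((492.93719482421875, 54.594688415527344), (28.659454345703125, 28.704946517944336), 38.29493713378906)
car 0.74 [167.1, 226.8] block rect ((470.5989990234375, 159.79653930664062), (42.32191467285156, 55.00578308105469), 9.443229675292969)
   crown rect ((498.3164978027344, 164.09033203125), (28.223299026489258, 29.039913177490234), 9.156111717224121)
car 0.28 [414.0, 201.4] block rect ((617.6921997070312, -43
[... 3918 characters left out ...]
2890625, -330.38629150390625), 22.11458396911621)
roll 0.88 [245.0, 274.8] 198 [ 431.3 -344.   108.9] [45.6 43.7 11.8] ((431.7973327636719, -342.9951477050781), 23.58107566833496)
roll 0.3 [270.4, 206.9] 23 [622.  -82.2 106.6] [19.1 19.8  5.3] ((620.52490234375, -82.25115203857422), 11.876957893371582)
brake red 40 [609.7 -92.1  91. ] [629.8 -71.8 109.3] top [618.8 -82.6 104.1]
brake block 53 [ 636.9 -218.2   18.2] [ 665.9 -187.4   27.8] ((652.9109497070312, -202.61029052734375), (27.187490463256836, 26.52079200744629), 33.76182174682617)
button 73 [ 649.  -206.4   20.9] [ 636.7 -218.2    9.4] [ 668.1 -183.1   27.8]
label_roll [nan nan nan] [nan nan nan]
screw_cup [nan nan nan] [nan nan nan]
```

View pics/crop1.png

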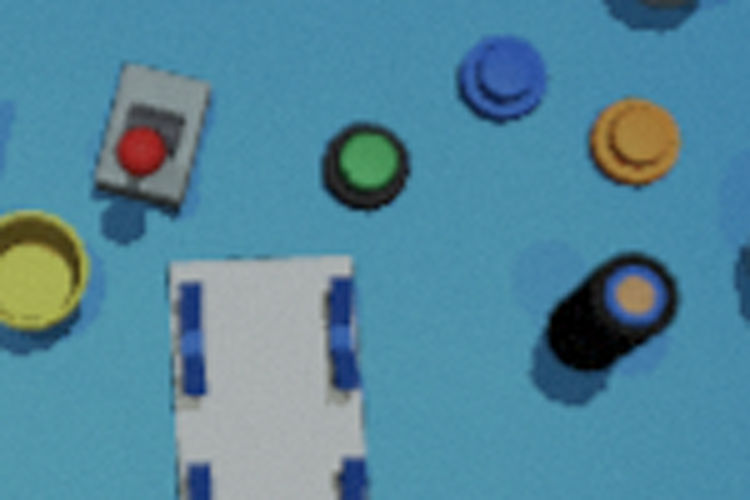

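The crop confirms the choices. The red knob on the grey block is the brake (268,185). The green button at (314,187) is the one to press; blue (340,171) and orange (368,183) are decoys. The ribbon roll is at (366,214). I'll do the brake first.

>>> send_rows(targets=[[[0, 0, -0.06, 0.11, -0.2, 0.02, 1], [0, 0, -0.06, 0.11, -0.2, 0.02, 1], [0, 0, -0.06, 0.11, -0.2, 0, 1], [0, 0, -0.06, 0.11, -0.2, 0, 1], [0, 0, -0.06, 0.11, -0.2, 0, 1], [0, 0, -0.06, 0.11, -0.2, 0, 1], [0, 0, -0.06, 0.11, -0.2, 0, 1], [0, 0, -0.06, 0.11, -0.2, 0, 1], [0, 0, -0.06, 0.11, -0.2, 0, 1], [0, 0, -0.06, 0.11, -0.2, 0, 1], [0, 0, -0.06, 0.11, -0.2, 0, 1], [0, 0, -0.05, 0.11, -0.2, 0, 1]]], grip_force=20)

```text
time_s: 3.2
ee_pos: [517.3, 34.8, 222.2]
ee_rot: [180.0, -0.0, 89.8]
force: [0.9, 0.9, 0.1]
gripper_width: 1.0
gripper_force: 0.0
```

>>> send_rows(targets=[[[0, 0, 0, 0.1, -0.19, 0, 1], [0, 0, 0, 0.1, -0.19, 0, 1], [0, 0, 0, 0.1, -0.19, -0.1, 1], [0, 0, 0, 0, 0, -0.2, 1], [0, 0, 0, 0, 0, -0.2, 1], [0, 0, 0, 0, 0, -0.15, 1], [0, 0, 0, 0.1, 0, 0, 1], [0, 0, 0, 0.1, -0.01, 0, 1], [0, 0, 0, 0.1, -0.01, 0, 1], [0, 0, 0, 0.05, -0.01, 0, 1], [0, 0, 0, 0.05, -0.01, 0, 1], [0, 0, 0, 0, 0, 0, 1]]])

```text
time_s: 4.4
ee_pos: [657.4, -85.7, 91.8]
ee_rot: [180.0, 0.0, 90.0]
force: [0.3, -0.4, -0.0]
gripper_width: 0.7
gripper_force: 0.0
```

```bash
cat > brake.py <<'E'
from m import *
for n in("top","side"):
    im,d=optics.grab_frame(n); P=cloud(n,d); h=cv2.cvtColor(im,cv2.COLOR_RGB2HSV).astype(int)
    r=((h[...,0]<5)|(h[...,0]>172))&(h[...,1]>150)&(h[...,2]>70)&(P[...,0]>560)&(P[...,0]<760)&(P[...,1]>-160)&(P[...,1]<-20)&(P[...,2]>20)
    Q=P[r]; print(n,len(Q)); 
    if len(Q): print(Q.min(0).round(),Q.max(0).round())
E
python3 brake.py
```

```text
top 0
side 23
[ 664. -106.   95.] [685. -90. 124.]
```

>>> send_rows(targets=[[[0, 0, 0, 0.04, -0.01, 0, 1], [0, 0, 0, 0.03, 0, 0, 1], [0, 0, 0, 0.03, 0, 0, 1], [0, 0, 0, 0, 0, 0, 1]]])

```text
time_s: 4.9
ee_pos: [671.1, -87.6, 91.7]
ee_rot: [-179.2, -0.0, 90.1]
force: [-14.0, -1.0, 8.0]
gripper_width: 0.5
gripper_force: 7.9
```

```bash
python3 brake.py
```

```text
top 0
side 17
[ 678. -107.   93.] [696. -90. 119.]
```

>>> send_rows(targets=[[[0, 0, 0, -0.1, 0, 0, 1], [0, 0, 0, -0.2, 0, 0, 1], [0, 0, 0, -0.2, 0, 0.2, 1], [0, 0, 0, -0.2, -0.1, 0.25, 1], [0, 0, 0, -0.2, -0.2, 0.25, 1], [0, 0, 0, -0.2, -0.2, 0, 1], [0, 0, 0, 0, 0, 0, 1]]])

```text
time_s: 5.7
ee_pos: [487.0, -167.3, 199.6]
ee_rot: [179.9, 0.2, 89.8]
force: [1.0, 0.6, -0.6]
gripper_width: 1.0
gripper_force: 0.0
```

```bash
python3 brake.py
cat > car.py <<'E'
from m import *
for n in("top","side"):
    im,d=optics.grab_frame(n); P=cloud(n,d); print(n,"tabs",[(c[3].tolist(),int(c[0])) for c in carriers(im,d,n) if c[3][1]<500])
    for sl in optics.silhouettes(n,"carrier1"):
        Q=P[sl["mask"]]; B=Q[(Q[:,2]>30)&(Q[:,2]<46)]; C=Q[(Q[:,2]>120)&(Q[:,2]<136)]
        if len(B)>20 and len(C)>5:
            b=cv2.minAreaRect(B[:,:2].astype(np.float32)); c=cv2.minAreaRect(C[:,:2].astype(np.float32)); v=np.subtract(c[0],b[0])
            print("block",np.round(b[0]),np.round(b[1]),round(b[2],1),"dir",np.degrees(np.arctan2(v[1],v[0])).round(1))
E
python3 car.py
```

```text
top 60
[678. -95.  93.] [698. -74. 108.]
side 32
[ 678. -101.   87.] [696. -80. 107.]
top tabs [([470.4, 287.5, 174.3], 50), ([486.5, 162.5, 175.2], 50), ([482.7, 49.0, 175.0], 50)]
block [467.  41.] [41. 56.] 29.7 dir 28.4
block [470. 161.] [41. 58.] 13.1 dir -0.5
block [452. 285.] [43. 60.] 11.0 dir 10.1
side tabs [([467.1, 285.6, 171.5], 55), ([484.6, 154.6, 173.2], 52)]
block [468. 158.] [44. 60.] 14.1 dir 11.4
block [451. 281.] [43. 59.] 8.8 dir 10.8
```

>>> send_rows(targets=[[[0, 0, 0.06, 0, 0.2, 0.05, -0.1], [0, 0, 0.06, 0, 0.2, 0, -0.1], [0, 0, 0.06, 0, 0.2, 0, -0.1], [0, 0, 0.06, 0, 0.2, 0, -0.1], [0, 0, 0.07, -0.03, 0.2, 0, -0.1], [0, 0, 0, 0, 0.07, 0, -0.1], [0, 0, 0, 0, 0, -0.12, -0.1], [0, 0, 0, 0, 0, -0.12, -0.1], [0, 0, 0, 0, 0, -0.12, -0.1], [0, 0, 0, 0, 0, 0, -0.1]]])

```text
time_s: 7.0
ee_pos: [481.6, 49.9, 132.7]
ee_rot: [-179.6, -0.1, 117.9]
force: [0.2, 0.3, 0.1]
gripper_width: 50.1
gripper_force: 0.0
```

>>> send_rows(targets=[[[0, 0, 0, 0, -0.01, 0.025, -0.1], [0, 0, 0, 0, 0, 0, 0.5], [0, 0, 0, 0, 0, 0, 1], [0, 0, 0, 0, 0, 0, 1], [0, 0, 0, 0, 0, 0, 1], [0, 0, 0, 0, 0, 0, 1]]], grip_force=35)

```text
time_s: 7.6
ee_pos: [483.6, 47.8, 140.9]
ee_rot: [180.0, 0.0, 117.9]
force: [-0.3, -0.2, -0.1]
gripper_width: 12.8
gripper_force: 0.0
```

>>> send_rows(targets=[[[0, 0, 0, 0, 0, 0, 1], [0, 0, 0, 0, 0, 0, 1], [0, 0, 0, 0, 0, 0, 1], [0, 0, 0, 0, 0, 0, 1]]])

```text
time_s: 8.0
ee_pos: [483.7, 47.7, 140.9]
ee_rot: [180.0, 0.0, 117.9]
force: [-0.6, -1.5, 2.3]
gripper_width: 9.6
gripper_force: 35.0
```

```bash
python3 -c "
from h import *
print(env.state()['ee_pos'],env.state()['ee_rot'],env.state()['qpos'])"
```

```text
[483.66526036  47.74883834 140.87527916] [1.79988345e+02 1.48017438e-02 1.17948183e+02] [ 4.28842618e+00  1.39376335e+01  1.07356927e+02 -1.03942015e-02
  5.86888241e+01 -2.36543575e+01]
```

>>> send_rows(targets=[[[0, 0, 0, 0, 0, 0.1, 1], [0, 0, 0, 0, 0, 0.2, 1], [0, 0, 0, 0, 0, 0.2, 1], [0, 0, -0.068, 0.09, 0.06, 0, 1], [0, 0, -0.068, 0.09, 0.06, 0, 1], [0, 0, -0.068, 0.09, 0.06, 0, 1], [0, 0, -0.068, 0.09, 0.06, 0, 1], [0, 0, -0.068, 0.09, 0.06, 0, 1], [0, 0, 0, 0, 0, 0, 1], [0, 0, 0, 0, 0, 0, 1], [0, 0, 0, 0, 0, 0, 1]]])

```text
time_s: 9.1
ee_pos: [572.6, 107.4, 240.2]
ee_rot: [-179.9, 0.0, 87.4]
force: [0.2, -0.6, -1.7]
gripper_width: 9.4
gripper_force: 35.0
```

```bash
cat > tooth.py <<'E'
from m import *
s=env.state(); print(s['ee_pos'].round(1),s['ee_rot'].round(1),s['force'].round(1),s['gripper_width'])
for n in("top","side"):
    im,d=optics.grab_frame(n); save(f"t_{n}_{int(s['time_s']*10)}",cv2.resize(im[80:280,70:370],None,fx=2.6,fy=2.6,interpolation=cv2.INTER_CUBIC))
    P=cloud(n,d)
    print(n,"tooth",[(round(x["conf"],2),np.round(x["at"],1).tolist()) for x in optics.place_of(n,"carrier1_tooth")])
E
python3 tooth.py; ls pics
```

```text
[572.6 107.4 240.2] [-179.9    0.    87.4] [ 0.2 -0.6 -1.7] 9.352002859682033
top tooth [(0.76, [188.3, 174.6])]
side tooth [(0.9, [236.5, 135.7]), (0.45, [274.9, 210.5])]
crop1.png
side0.png
t_side_91.png
t_top_91.png
top0.png
```

```bash
python3 -c "
from h import *
for n in('top','side'): print(proj(n,[[593.6,106.4,203],[621,108,165]]))"
```

```text
[[186.90866553 174.50481343]
 [191.11610704 167.90833848]]
[[235.91356209 136.8882389 ]
 [243.16652325 144.5843075 ]]
```

View pics/t_side_91.png

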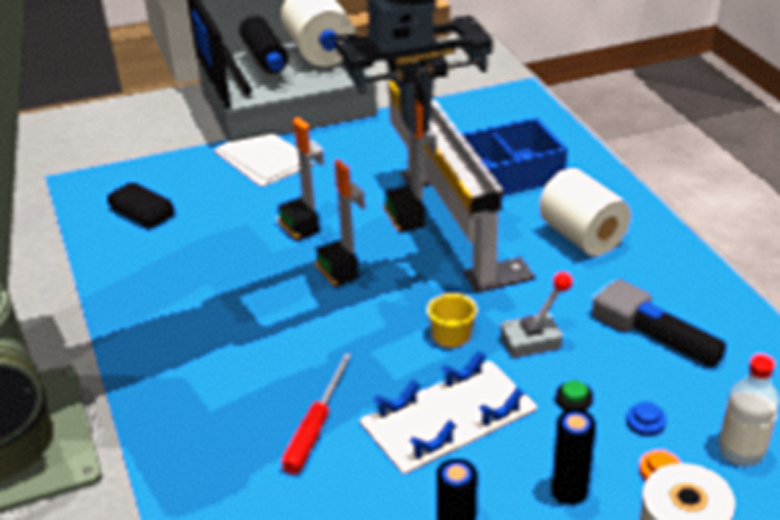

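The side view shows the carrier upright in the gripper in front of the lip (crop 420,150), and the brake is swung over (crop 563,282). I'll move it forward and lower it.

>>> send_rows(targets=[[[0, 0, 0, 0.1, 0, 0, 1], [0, 0, 0, 0.09, 0, 0, 1], [0, 0, 0, 0, 0, 0, 1], [0, 0, 0, 0, 0, 0, 1], [0, 0, 0, 0, 0, -0.1, 1], [0, 0, 0, 0, 0, -0.1, 1], [0, 0, 0, 0, 0, -0.05, 1], [0, 0, 0, 0, 0, 0, 1], [0, 0, 0, 0, 0, 0, 1]]])

```text
time_s: 10.2
ee_pos: [611.6, 107.9, 191.5]
ee_rot: [179.9, -0.0, 87.3]
force: [0.4, -0.2, -1.3]
gripper_width: 9.6
gripper_force: 35.0
```

>>> send_rows(targets=[[[0, 0, 0, 0, 0, -0.02, 1], [0, 0, 0, 0, 0, -0.02, 1], [0, 0, 0, 0, 0, 0, 1], [0, 0, 0, 0, 0, 0, 1]]])

```text
time_s: 10.6
ee_pos: [612.1, 107.9, 183.8]
ee_rot: [179.9, -0.0, 87.3]
force: [-0.7, 0.2, 2.5]
gripper_width: 10.0
gripper_force: 35.0
```

>>> send_rows(targets=[[[0, 0, 0, 0, 0, -0.01, 1], [0, 0, 0, 0, 0, 0, 0.5], [0, 0, 0, 0, 0, 0, -0.1], [0, 0, 0, 0, 0, 0, -0.1], [0, 0, 0, 0, 0, 0, -0.1], [0, 0, 0, 0, 0, 0.1, -0.1], [0, 0, 0, 0, 0, 0.2, -0.1], [0, 0, 0, -0.2, 0.1, 0.1, -0.1], [0, 0, 0, -0.2, 0, 0, -0.1], [0, 0, 0, 0, 0, 0, -0.1]]])

```text
time_s: 11.6
ee_pos: [527.1, 128.0, 261.3]
ee_rot: [-179.9, 0.0, 87.4]
force: [0.4, 0.2, 0.1]
gripper_width: 50.0
gripper_force: 0.0
```

```bash
python3 car.py; python3 tooth.py; python3 -c "
from h import *
for n in('top','side'): print(proj(n,[[632,107,147]]))"
```

```text
top tabs [([470.6, 287.2, 174.5], 51)]
block [470. 158.] [40. 54.] 12.1 dir -16.6
side tabs [([467.2, 284.5, 172.9], 55), ([483.8, 154.0, 172.0], 48)]
block [451. 282.] [46. 59.] 7.7 dir 17.4
block [467. 158.] [42. 55.] 8.8 dir 14.1
[532.5 127.7 260.5] [180.    0.   87.3] [-0.4  0.7  0.7] 50.11035156193141
top tooth [(0.68, [197.4, 166.4])]
side tooth [(0.68, [246.8, 147.4])]
[[193.55682492 165.84384097]]
[[246.16817862 148.4745505 ]]
```

>>> send_rows(targets=[[[0, 0, 0.08, -0.12, 0.08, 0, -0.1], [0, 0, 0.08, -0.115, 0.075, -0.05, -0.1], [0, 0, 0, 0, 0, -0.15, -0.1], [0, 0, 0, 0, 0, -0.2, -0.1], [0, 0, 0, 0, 0, -0.2, -0.1], [0, 0, 0, 0, 0, 0, -0.1], [0, 0, 0, 0, 0, 0, 0.5], [0, 0, 0, 0, 0, 0, 1], [0, 0, 0, 0, 0, 0, 1], [0, 0, 0, 0, 0, 0, 1], [0, 0, 0, 0, 0, 0, 1], [0, 0, 0, 0, 0, 0, 1]]])

```text
time_s: 13.2
ee_pos: [484.7, 158.8, 141.1]
ee_rot: [180.0, -0.0, 101.7]
force: [1.1, 0.3, -1.6]
gripper_width: 10.0
gripper_force: 35.0
```

>>> send_rows(targets=[[[0, 0, 0, 0, 0, 0, 1], [0, 0, 0, 0, 0, 0, 1]]])

```text
time_s: 13.4
ee_pos: [484.7, 158.8, 141.0]
ee_rot: [180.0, -0.0, 101.7]
force: [0.4, 0.6, 2.1]
gripper_width: 9.9
gripper_force: 35.0
```

>>> send_rows(targets=[[[0, 0, 0, 0, 0, 0.1, 1], [0, 0, 0, 0, 0, 0.2, 1], [0, 0, 0, 0, 0, 0.2, 1], [0, 0, -0.054, 0.15, 0.083, 0, 1], [0, 0, -0.053, 0.15, 0.083, 0, 1], [0, 0, -0.053, 0.15, 0.083, 0, 1], [0, 0, 0, 0, 0, 0, 1], [0, 0, 0, 0.1, 0, 0, 1], [0, 0, 0, 0.1, 0, 0, 1], [0, 0, 0, 0, 0, 0, 1], [0, 0, 0, 0, 0, 0, 1], [0, 0, 0, 0, 0, 0, 1]]])

```text
time_s: 14.6
ee_pos: [613.4, 208.4, 240.5]
ee_rot: [-179.9, 0.0, 87.4]
force: [-0.0, -1.0, -1.5]
gripper_width: 9.7
gripper_force: 35.0
```

>>> send_rows(targets=[[[0, 0, 0, 0.005, 0, -0.1, 1], [0, 0, 0, 0, 0, -0.1, 1], [0, 0, 0, 0, 0, -0.05, 1], [0, 0, 0, 0, 0, 0, 1], [0, 0, 0, 0, 0, -0.02, 1], [0, 0, 0, 0, 0, -0.02, 1], [0, 0, 0, 0, 0, 0, 1], [0, 0, 0, 0, 0, 0, 1]]])

```text
time_s: 15.4
ee_pos: [616.1, 208.8, 184.0]
ee_rot: [179.9, -0.1, 87.3]
force: [-1.2, 0.2, 2.0]
gripper_width: 9.6
gripper_force: 35.0
```

>>> send_rows(targets=[[[0, 0, 0, 0, 0, -0.005, 1], [0, 0, 0, 0, 0, 0, 0.5], [0, 0, 0, 0, 0, 0, -0.1], [0, 0, 0, 0, 0, 0, -0.1], [0, 0, 0, 0, 0, 0, -0.1], [0, 0, 0, 0, 0, 0.1, -0.1], [0, 0, 0, 0, 0, 0.2, -0.1], [0, 0, 0, -0.2, 0.0, 0.1, -0.1], [0, 0, 0, -0.2, 0, 0, -0.1], [0, 0, 0, 0, 0, 0, -0.1], [0, 0, 0, 0, 0, 0, -0.1]]])

```text
time_s: 16.5
ee_pos: [535.3, 208.7, 262.1]
ee_rot: [179.9, -0.0, 87.4]
force: [-0.2, 0.1, 0.5]
gripper_width: 49.9
gripper_force: 0.0
```

```bash
python3 car.py; python3 tooth.py; python3 -c "
from h import *
for n in('top','side'): print(proj(n,[[636.5,207,147]]))"
```

```text
top tabs []
block [452. 285.] [43. 60.] 10.6 dir -16.2
side tabs [([467.4, 286.0, 173.0], 55)]
block [451. 283.] [43. 63.] 11.5 dir 7.8
[536.6 208.6 261.2] [-180.     0.    87.3] [ 0.4 -0.   0.1] 50.44852835012499
top tooth [(0.92, [196.8, 163.6]), (0.32, [162.9, 171.0])]
side tooth [(0.6, [246.6, 147.6])]
[[153.42421434 158.85541423]]
[[236.26612031 134.59077753]]
```

>>> send_rows(targets=[[[0, 0, 0.05, -0.114, 0.128, 0, -0.1], [0, 0, 0.05, -0.113, 0.128, 0, -0.1], [0, 0, 0.05, -0.113, 0.128, 0, -0.1], [0, 0, 0, 0, 0, -0.2, -0.1], [0, 0, 0, 0, 0, -0.2, -0.1], [0, 0, 0, 0, 0, -0.2, -0.1], [0, 0, 0, 0, 0, 0, -0.1], [0, 0, 0, 0, 0, 0, 0.5], [0, 0, 0, 0, 0, 0, 1], [0, 0, 0, 0, 0, 0, 1], [0, 0, 0, 0, 0, 0, 1], [0, 0, 0, 0, 0, 0, 1]]])

```text
time_s: 18.1
ee_pos: [468.1, 285.7, 142.8]
ee_rot: [179.9, -0.0, 100.8]
force: [0.1, -0.3, -0.5]
gripper_width: 13.6
gripper_force: 0.2
```

>>> send_rows(targets=[[[0, 0, 0, 0, 0, 0, 1], [0, 0, 0, 0, 0, 0, 1], [0, 0, 0, 0, 0, 0, 1]]])

```text
time_s: 18.4
ee_pos: [467.7, 285.4, 142.0]
ee_rot: [180.0, -0.0, 100.8]
force: [-0.0, -0.3, 2.6]
gripper_width: 10.1
gripper_force: 35.0
```

>>> send_rows(targets=[[[0, 0, 0, 0, 0, 0.1, 1], [0, 0, 0, 0, 0, 0.2, 1], [0, 0, 0, 0, 0, 0.2, 1], [0, 0, -0.05, 0.18, 0.038, 0, 1], [0, 0, -0.05, 0.18, 0.038, 0, 1], [0, 0, -0.05, 0.18, 0.038, 0, 1], [0, 0, 0, 0, 0, 0, 1], [0, 0, 0, 0.11, 0, 0, 1], [0, 0, 0, 0.11, 0, 0, 1], [0, 0, 0, 0, 0, 0, 1], [0, 0, 0, 0, 0, 0, 1], [0, 0, 0, 0, 0, 0, 1]]])

```text
time_s: 19.6
ee_pos: [618.3, 308.2, 241.4]
ee_rot: [-179.9, 0.0, 87.4]
force: [-0.8, 0.1, -1.6]
gripper_width: 10.1
gripper_force: 35.0
```

>>> send_rows(targets=[[[0, 0, 0, 0, 0, -0.1, 1], [0, 0, 0, 0, 0, -0.1, 1], [0, 0, 0, 0, 0, -0.05, 1], [0, 0, 0, 0, 0, 0, 1], [0, 0, 0, 0, 0, -0.02, 1], [0, 0, 0, 0, 0, -0.02, 1], [0, 0, 0, 0, 0, 0, 1], [0, 0, 0, 0, 0, 0, 1]]])

```text
time_s: 20.4
ee_pos: [620.0, 308.5, 184.9]
ee_rot: [179.9, -0.1, 87.3]
force: [-0.9, -0.2, 2.1]
gripper_width: 9.7
gripper_force: 35.0
```

>>> send_rows(targets=[[[0, 0, 0, 0, 0, -0.005, 1], [0, 0, 0, 0, 0, 0, 0.5], [0, 0, 0, 0, 0, 0, -0.1], [0, 0, 0, 0, 0, 0, -0.1], [0, 0, 0, 0, 0, 0, -0.1], [0, 0, 0, 0, 0, 0.1, -0.1], [0, 0, 0, 0, 0, 0.2, -0.1], [0, 0, 0, -0.2, -0.1, 0.1, -0.1], [0, 0, 0, -0.2, -0.2, 0, -0.1], [0, 0, 0, -0.2, -0.2, 0, -0.1], [0, 0, 0, -0.1, -0.2, 0, -0.1], [0, 0, 0, 0, -0.2, 0, -0.1]]])

```text
time_s: 21.6
ee_pos: [486.0, 136.4, 263.3]
ee_rot: [-180.0, -0.0, 87.5]
force: [0.9, 0.1, -0.4]
gripper_width: 50.3
gripper_force: 0.0
```

>>> send_rows(targets=[[[0, 0, 0, 0, -0.24, 0, -0.1], [0, 0, 0, 0, -0.24, 0, -1], [0, 0, 0, 0, -0.24, 0, -1], [0, 0, 0, 0, -0.24, 0, -1], [0, 0, 0, 0, -0.24, 0, -1], [0, 0, 0, 0, 0, 0, -1]]])

```text
time_s: 22.2
ee_pos: [488.7, -107.6, 262.6]
ee_rot: [180.0, 0.1, 87.0]
force: [0.0, 1.4, 0.5]
gripper_width: 87.4
gripper_force: 0.0
```

```bash
python3 tooth.py
cat > rolls.py <<'E'
from m import *
for n in("top","side"):
    im,d=optics.grab_frame(n); P=cloud(n,d)
    for sl in optics.silhouettes(n,"roll1"):
        Q=P[sl["mask"]]; T=Q[(Q[:,2]>103)&(Q[:,2]<117)]
        if len(T)>40: print(n,"roll",round(sl["conf"],2),len(T),[np.round(v,1) for v in cv2.minEnclosingCircle(T[:,:2].astype(np.float32))])
E
python3 rolls.py; ls -t pics|head -2
```

```text
[ 488.7 -107.6  262.6] [1.8e+02 1.0e-01 8.7e+01] [0.  1.4 0.5] 87.39124126508695
top tooth [(0.68, [197.2, 163.9]), (0.51, [367.5, 272.4]), (0.21, [152.4, 158.1])]
side tooth [(0.91, [247.7, 144.2]), (0.63, [254.9, 226.2]), (0.4, [244.0, 242.5])]
top roll 0.85 264 [array([ 430.9, -341.8]), np.float64(21.4)]
top roll 0.64 257 [array([ 578.2, -327.2]), np.float64(23.2)]
top roll 0.47 58 [array([ 633.3, -455.6]), np.float64(43.9)]
side roll 0.9 184 [array([ 430.7, -343.8]), np.float64(23.6)]
side roll 0.65 156 [array([ 576.3, -330. ]), np.float64(22.5)]
t_side_222.png
t_top_222.png
```

View pics/t_side_222.png

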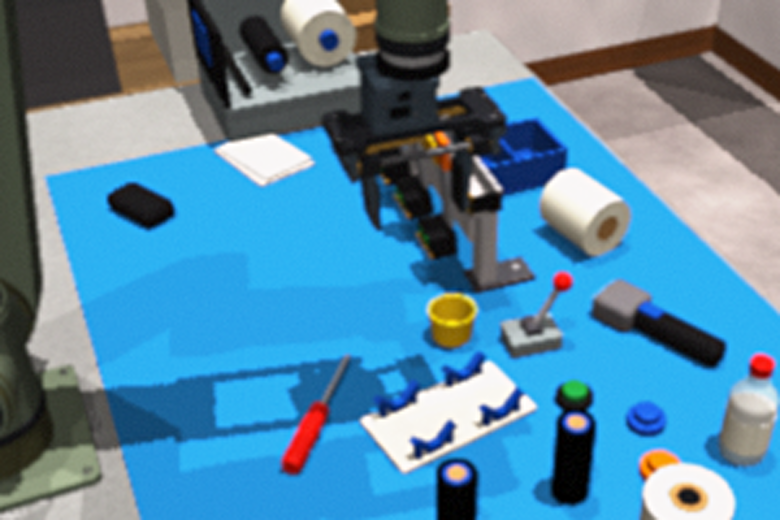

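View pics/t_top_222.png

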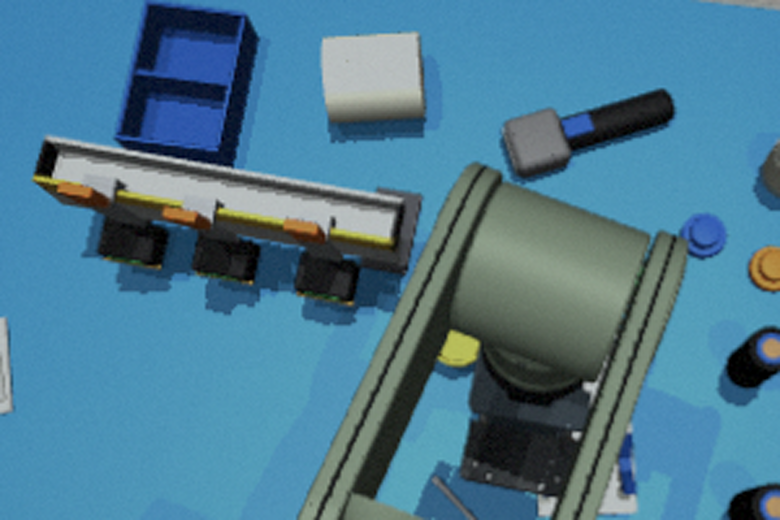

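All three carriers hang at crop (130,240), (222,255) and (326,275) with their crowns over the lip. Now the rolls: I tilt the tool, pick, then tilt back through vertical to lay each one down.

>>> send_rows(targets=[[[0, 0, -0.075, 0.16, -0.19, -0.06, -1], [0, 0, -0.075, 0.16, -0.19, -0.06, -1], [0, 0, -0.075, 0.16, -0.19, -0.06, -1], [0, 0, -0.075, 0.155, -0.19, -0.06, -1], [-0.0687, 0.0397, 0, 0, 0, 0, -1], [-0.0687, 0.0397, 0, 0, 0, 0, -1], [-0.0687, 0.0397, 0, 0, 0, 0, -1], [-0.0687, 0.0397, 0, 0, 0, 0, -1], [-0.0687, 0.0397, 0, 0, 0, 0, -1], [-0.0687, 0.0397, 0, 0, 0, 0, -1], [-0.0687, 0.0397, 0, 0, 0, 0, -1], [0, 0, 0, 0, 0, 0, -1]]])

```text
time_s: 23.8
ee_pos: [614.3, -247.9, 211.2]
ee_rot: [-178.9, 50.1, 61.3]
force: [0.1, 0.8, -0.9]
gripper_width: 90.9
gripper_force: 0.0
```

```bash
cat > st.py <<'E'
from h import *
from scipy.spatial.transform import Rotation as Ro
s=env.state(); R=Ro.from_euler("xyz",s['ee_rot'],degrees=True).as_matrix()
print(s['time_s'],s['ee_pos'].round(1),"t",R[:,2].round(3),"close",R[:,1].round(3),"grasp",(s['ee_pos']-19*R[:,2]).round(1),"q",s['qpos'].round(1),"F",s['force'].round(1),"w",round(s['gripper_width'],1))
E
python3 st.py
```

```text
23.8 [ 614.3 -247.9  211.2] t [-0.384 -0.664 -0.641] close [ 0.87  -0.492 -0.012] grasp [ 621.6 -235.3  223.4] q [ -2.8  38.2  73.7 -43.2  95.   33.2] F [ 0.1  0.8 -0.9] w 90.9
```

>>> send_rows(targets=[[[0, 0, 0, 0.005, -0.035, -0.2, -1], [0, 0, 0, 0.005, -0.035, -0.255, -1], [0, 0, 0, 0, 0, 0, -1], [0, 0, 0, -0.0575, -0.0995, -0.096, -1], [0, 0, 0, -0.0575, -0.0995, -0.096, -1], [0, 0, 0, -0.0575, -0.0995, -0.096, -1], [0, 0, 0, 0, 0, 0, -1], [0, 0, 0, 0, 0, 0, -1]]])

```text
time_s: 24.6
ee_pos: [581.7, -325.7, 71.0]
ee_rot: [-179.9, 49.9, 60.3]
force: [0.4, 0.6, 1.0]
gripper_width: 91.0
gripper_force: 0.0
```

```bash
python3 st.py; python3 rolls.py
```

```text
24.6 [ 581.7 -325.7   71. ] t [-0.382 -0.663 -0.644] close [ 0.867 -0.498 -0.002] grasp [ 589.  -313.1   83.2] q [ -9.2  43.6  85.2 -46.8  78.9  42. ] F [0.4 0.6 1. ] w 91.0
top roll 0.97 268 [array([ 430.9, -341.3]), np.float64(21.4)]
side roll 0.78 157 [array([ 579.1, -329.5]), np.float64(23.2)]
side roll 0.7 192 [array([ 430.2, -344.2]), np.float64(23.3)]
```

>>> send_rows(targets=[[[0, 0, 0, -0.03, -0.039, -0.07, -1], [0, 0, 0, -0.029, -0.038, -0.07, -1], [0, 0, 0, 0, 0, 0, -1], [0, 0, 0, 0, 0, 0, 0], [0, 0, 0, 0, 0, 0, 1], [0, 0, 0, 0, 0, 0, 1], [0, 0, 0, 0, 0, 0, 1], [0, 0, 0, 0, 0, 0, 1], [0, 0, 0, 0, 0, 0, 1], [0, 0, 0, 0, 0, 0, 1]]], grip_force=35)

```text
time_s: 25.8
ee_pos: [569.5, -340.6, 40.7]
ee_rot: [-179.6, 50.0, 60.5]
force: [0.5, 1.1, 0.3]
gripper_width: 43.7
gripper_force: 35.0
```

```bash
python3 st.py
```

```text
25.8 [ 569.5 -340.6   40.7] t [-0.382 -0.663 -0.643] close [ 0.868 -0.496 -0.004] grasp [ 576.7 -328.    52.9] q [-10.5  45.1  87.8 -48.2  75.5  44.1] F [0.5 1.1 0.3] w 43.7
```

>>> send_rows(targets=[[[0, 0, 0, 0, 0, 0.15, 1], [0, 0, 0, 0, 0, 0.2, 1], [0, 0, 0, 0, 0, 0.2, 1], [0, 0, 0, 0, 0, 0.2, 1], [0.0722, -0.0417, 0, 0, 0, 0.05, 1], [0.0722, -0.0417, 0, 0, 0.05, 0, 1], [0.0722, -0.0417, 0, 0, 0.05, 0, 1], [0.0722, -0.0417, 0, 0, 0.1, 0, 1], [0.0722, -0.0417, 0, 0, 0.1, 0, 1], [0.0722, -0.0417, 0, 0, 0.1, 0, 1], [0.0722, -0.0417, 0, 0, 0.1, 0, 1], [0.0722, -0.0417, 0, 0, 0.1, 0, 1]]])

```text
time_s: 27.0
ee_pos: [569.0, -219.8, 201.2]
ee_rot: [179.9, -10.3, 60.4]
force: [-0.3, -0.2, -2.0]
gripper_width: 43.5
gripper_force: 35.0
```

>>> send_rows(targets=[[[0.0722, -0.0417, 0, 0, 0.1, 0, 1], [0.0722, -0.0417, 0, 0, 0.1, 0, 1], [0.0722, -0.0417, 0, 0, 0.1, 0, 1], [0.0722, -0.0417, 0, 0, 0, 0, 1], [0, 0, 0.0737, 0, 0, 0, 1], [0, 0, 0.0737, 0, 0, 0, 1], [0, 0, 0.0737, 0, 0, 0, 1], [0, 0, 0.0737, 0, 0, 0, 1], [0, 0, 0.0737, 0, 0, 0, 1], [0, 0, 0.0737, 0, 0, 0, 1], [0, 0, 0, 0, 0, 0, 1]]])

```text
time_s: 28.1
ee_pos: [570.4, -160.3, 199.2]
ee_rot: [179.8, -40.0, 100.3]
force: [0.6, -0.1, -2.3]
gripper_width: 43.5
gripper_force: 35.0
```

```bash
python3 st.py
```

```text
28.1 [ 570.4 -160.3  199.2] t [-0.111  0.634 -0.766] close [0.984 0.176 0.003] grasp [ 572.5 -172.3  213.8] q [-32.5  34.2  76.8  28.6  97.4 -46.3] F [ 0.6 -0.1 -2.3] w 43.5
```

>>> send_rows(targets=[[[0, 0, 0, -0.065, 0.042, 0, 1], [0, 0, 0, -0.065, 0.042, -0.1, 1], [0, 0, 0, 0, 0, -0.2, 1], [0, 0, 0, 0, 0, -0.2, 1], [0, 0, 0, 0, 0, -0.1, 1], [0, 0, 0, 0, 0, 0, 1], [0, 0, 0, 0, 0, 0, 1], [0, 0, 0, 0, 0, 0, 1]]])

```text
time_s: 28.9
ee_pos: [543.8, -144.3, 82.1]
ee_rot: [179.5, -40.0, 100.3]
force: [-0.4, 0.1, -1.4]
gripper_width: 43.5
gripper_force: 35.0
```

```bash
python3 st.py
python3 - <<'E'
from h import *
for n in("top","side"):
    im,d=optics.grab_frame(n); save("p1_"+n,cv2.resize(im[170:300,200:395],None,fx=4,fy=4,interpolation=cv2.INTER_CUBIC))
E
```

```text
28.9 [ 543.8 -144.3   82.1] t [-0.107  0.633 -0.767] close [0.985 0.174 0.006] grasp [ 545.8 -156.3   96.6] q [-32.6  37.6  89.1  28.6  83.5 -53.8] F [-0.4  0.1 -1.4] w 43.5
```

View pics/p1_side.png

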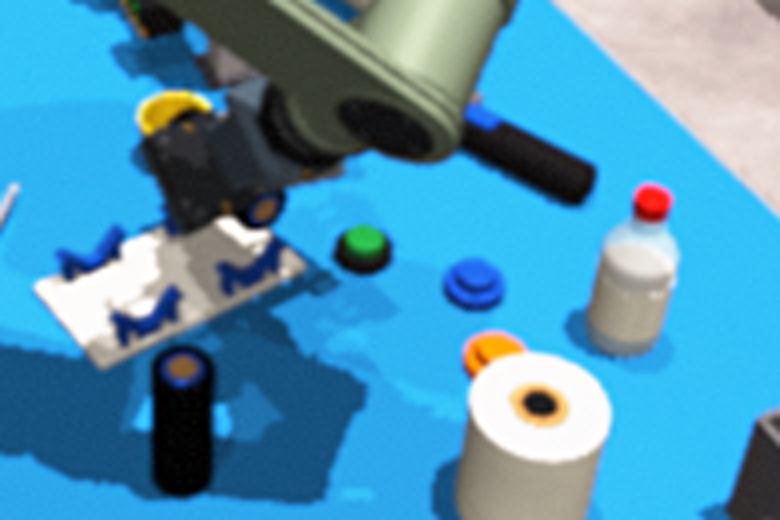

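The roll hangs horizontally over the far lane, its end at crop (263,208) above the saddle at (250,270). I'm lowering it.

>>> send_rows(targets=[[[0, 0, 0, 0, 0, -0.1, 1], [0, 0, 0, 0, 0, -0.1, 1], [0, 0, 0, 0, 0, 0, 1], [0, 0, 0, 0, 0, 0, 1], [0, 0, 0, 0, 0, 0, 1]]])

```text
time_s: 29.5
ee_pos: [543.9, -144.1, 41.8]
ee_rot: [179.6, -40.0, 100.3]
force: [-0.2, -0.4, -1.5]
gripper_width: 43.4
gripper_force: 35.0
```

>>> send_rows(targets=[[[0, 0, 0, 0, 0, -0.02, 1], [0, 0, 0, 0, 0, -0.02, 1], [0, 0, 0, 0, 0, 0, 1], [0, 0, 0, 0, 0, 0, 1]]])

```text
time_s: 29.9
ee_pos: [543.7, -143.8, 32.6]
ee_rot: [179.6, -40.0, 100.3]
force: [2.0, -0.4, -0.4]
gripper_width: 43.7
gripper_force: 35.0
```

```bash
python3 st.py
```

```text
29.9 [ 543.7 -143.8   32.6] t [-0.108  0.634 -0.766] close [0.985 0.174 0.005] grasp [ 545.7 -155.8   47.2] q [-32.6  40.9  91.1  29.   79.  -56.4] F [ 2.  -0.4 -0.4] w 43.7
```

>>> send_rows(targets=[[[0, 0, 0, 0.003, 0, -0.01, 1], [0, 0, 0, 0, 0, 0, 0.0], [0, 0, 0, 0, 0, 0, -0.5], [0, 0, 0, 0, 0, 0, -0.5], [0, 0, 0, 0, 0, 0, -0.5], [0, 0, 0, 0.01, -0.063, 0.077, -0.5], [0, 0, 0, 0.02, -0.127, 0.153, -0.5], [0, 0, 0, 0.02, -0.127, 0.153, -0.5], [0, 0, 0, 0, 0, 0.2, -0.5], [0, 0, 0, 0, 0, 0.2, -1], [0, 0, 0, 0, 0, 0, -1]]])

```text
time_s: 31.0
ee_pos: [555.4, -208.4, 192.4]
ee_rot: [179.1, -39.7, 100.6]
force: [0.6, -0.8, 0.1]
gripper_width: 81.4
gripper_force: 0.0
```

```bash
python3 st.py; python3 rolls.py
python3 - <<'E'
from h import *
for n in("top","side"):
    im,d=optics.grab_frame(n); P=cloud(n,d); h=cv2.cvtColor(im,cv2.COLOR_RGB2HSV)
    m=(h[...,2]<70)&(P[...,2]>40)&(P[...,2]<75)&(abs(P[...,0]-546)<45)&(abs(P[...,1]+157)<80)
    Q=P[m]; print(n,len(Q)); 
    if len(Q)>20: print(cv2.minAreaRect(Q[:,:2].astype(np.float32)),Q[:,2].max())
    print([(round(x["conf"],2),np.round(x["at"]).tolist()) for x in optics.place_of(n,"roll1_mid")],proj(n,[546.6,-157.5,46]))
    save("p2_"+n,cv2.resize(im[170:300,200:395],None,fx=4,fy=4,interpolation=cv2.INTER_CUBIC))
E
```

```text
31.0 [ 555.4 -208.4  192.4] t [-0.103  0.63  -0.769] close [0.985 0.175 0.012] grasp [ 557.4 -220.4  207. ] q [-36.4  35.4  75.4  26.9  98.8 -49.6] F [ 0.6 -0.8  0.1] w 81.4
side roll 0.66 199 [array([ 431.9, -344.2]), np.float64(23.6)]
top 696
((547.7017211914062, -156.3919219970703), (42.986724853515625, 110.86148834228516), 9.197687149047852) 72.024665909687
[(0.7, [127.0, 167.0]), (0.26, [162.0, 168.0])] [[294.37659894 221.40584794]]
side 360
((540.0811767578125, -162.15451049804688), (40.37049865722656, 114.62281036376953), 15.774558067321777) 71.71472921811518
[(0.61, [244.0, 212.0])] [[255.11851422 223.70024669]]
```

View pics/p2_side.png

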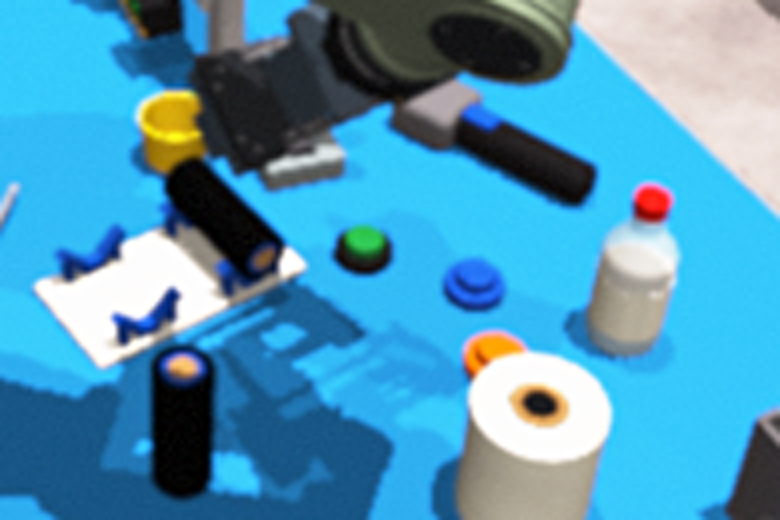

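The side view shows the roll lying in the far lane from (180,175) to (262,255), seated on both saddles. Next is the second roll.

>>> send_rows(targets=[[[0, 0, -0.0737, -0.07, -0.057, 0.02, -1], [0, 0, -0.0737, -0.07, -0.057, 0.02, -1], [0, 0, -0.0737, -0.07, -0.057, 0, -1], [0, 0, -0.0737, -0.07, -0.057, 0, -1], [0, 0, -0.0737, -0.07, -0.056, 0, -1], [0, 0, -0.0737, -0.07, -0.056, 0, -1], [-0.0722, 0.0417, 0, 0, 0, 0, -1], [-0.0722, 0.0417, 0, 0, 0, 0, -1], [-0.0722, 0.0417, 0, 0, 0, 0, -1], [-0.0722, 0.0417, 0, 0, 0, 0, -1], [-0.0722, 0.0417, 0, 0, 0, 0, -1], [-0.0722, 0.0417, 0, 0, 0, 0, -1]]])

```text
time_s: 32.6
ee_pos: [469.9, -275.3, 195.7]
ee_rot: [179.9, 5.2, 60.3]
force: [-0.1, 0.0, 0.2]
gripper_width: 91.3
gripper_force: 0.0
```

>>> send_rows(targets=[[[-0.0722, 0.0417, 0, 0, 0, 0, -1], [-0.0722, 0.0417, 0, 0, 0, 0, -1], [-0.0722, 0.0417, 0, 0, 0, 0, -1], [-0.0722, 0.0417, 0, 0, 0, 0, -1], [-0.0722, 0.0417, 0, 0, 0, 0, -1], [-0.0722, 0.0417, 0, 0, 0, 0, -1], [0, 0, 0, 0, 0, 0, -1], [0, 0, 0, 0, 0, 0, -1]]])

```text
time_s: 33.4
ee_pos: [469.9, -274.8, 194.3]
ee_rot: [-179.4, 49.9, 60.7]
force: [0.5, -0.8, 0.6]
gripper_width: 91.3
gripper_force: 0.0
```

```bash
python3 st.py; python3 rolls.py
```

```text
33.4 [ 469.9 -274.8  194.3] t [-0.383 -0.662 -0.644] close [ 0.868 -0.496 -0.007] grasp [ 477.1 -262.2  206.6] q [ -6.1  27.2  97.1 -44.7  83.9  40.1] F [ 0.5 -0.8  0.6] w 91.3
top roll 0.56 276 [array([ 431.1, -342.2]), np.float64(21.6)]
side roll 0.6 199 [array([ 430.7, -343.8]), np.float64(23.7)]
```

>>> send_rows(targets=[[[0, 0, 0, 0, 0, -0.2, -1], [0, 0, 0, 0, -0.006, -0.18, -1], [0, 0, 0, 0, 0, 0, -1], [0, 0, 0, -0.0575, -0.0995, -0.096, -1], [0, 0, 0, -0.0575, -0.0995, -0.096, -1], [0, 0, 0, -0.0575, -0.0995, -0.096, -1], [0, 0, 0, -0.0575, -0.0995, -0.096, -1], [0, 0, 0, 0, 0, 0, -1], [0, 0, 0, 0, 0, 0, -1]]])

```text
time_s: 34.5
ee_pos: [424.2, -356.9, 44.0]
ee_rot: [-179.8, 50.0, 60.3]
force: [1.0, 1.2, -0.5]
gripper_width: 91.3
gripper_force: 0.0
```

```bash
python3 st.py
```

```text
34.5 [ 424.2 -356.9   44. ] t [-0.383 -0.663 -0.643] close [ 0.867 -0.498 -0.002] grasp [ 431.5 -344.3   56.2] q [-14.8  36.4 108.8 -54.3  65.6  52.6] F [ 1.   1.2 -0.5] w 91.3
```

Good. Closing the gripper and lifting.

>>> send_rows(targets=[[[0, 0, 0, 0, 0, 0, 0], [0, 0, 0, 0, 0, 0, 1], [0, 0, 0, 0, 0, 0, 1], [0, 0, 0, 0, 0, 0, 1], [0, 0, 0, 0, 0, 0, 1], [0, 0, 0, 0, 0, 0, 1], [0, 0, 0, 0, 0, 0.15, 1], [0, 0, 0, 0, 0, 0.2, 1], [0, 0, 0, 0, 0, 0.2, 1], [0, 0, 0, 0, 0, 0.2, 1], [0, 0, 0, 0, 0, 0, 1]]])

```text
time_s: 35.6
ee_pos: [425.7, -356.8, 197.2]
ee_rot: [179.5, 49.9, 59.9]
force: [0.5, -0.6, -1.1]
gripper_width: 43.7
gripper_force: 35.0
```

>>> send_rows(targets=[[[0.0722, -0.0417, 0, 0, 0.05, 0.0, 1], [0.0722, -0.0417, 0, 0, 0.05, 0, 1], [0.0722, -0.0417, 0, 0, 0.05, 0, 1], [0.0722, -0.0417, 0, 0, 0.1, 0, 1], [0.0722, -0.0417, 0, 0, 0.1, 0, 1], [0.0722, -0.0417, 0, 0, 0.1, 0, 1], [0.0722, -0.0417, 0, 0, 0.1, 0, 1], [0.0722, -0.0417, 0, 0, 0.1, 0, 1], [0.0722, -0.0417, 0, 0, 0.1, 0, 1], [0.0722, -0.0417, 0, 0, 0.1, 0, 1], [0.0722, -0.0417, 0, 0, 0.05, 0, 1], [0.0722, -0.0417, 0, 0, 0, 0, 1]]])

```text
time_s: 36.8
ee_pos: [423.0, -174.6, 192.0]
ee_rot: [179.8, -40.3, 60.4]
force: [-0.9, 0.6, -2.7]
gripper_width: 43.2
gripper_force: 35.0
```

>>> send_rows(targets=[[[0, 0, 0.0737, 0, 0, 0, 1], [0, 0, 0.0737, 0, 0, 0, 1], [0, 0, 0.0737, 0, 0, 0, 1], [0, 0, 0.0737, 0, 0, 0, 1], [0, 0, 0.0737, 0, 0, 0, 1], [0, 0, 0.0737, 0, 0, 0, 1], [0, 0, 0, 0, 0, 0, 1], [0, 0, 0, 0, 0, 0, 1]]])

```text
time_s: 37.6
ee_pos: [423.4, -175.6, 191.3]
ee_rot: [179.9, -40.1, 100.1]
force: [-0.1, -0.2, -1.6]
gripper_width: 43.5
gripper_force: 35.0
```

```bash
python3 st.py
```

```text
37.6 [ 423.4 -175.6  191.3] t [-0.11   0.635 -0.765] close [0.985 0.173 0.002] grasp [ 425.5 -187.7  205.8] q [-41.3  25.2  94.3  23.9  93.4 -57. ] F [-0.1 -0.2 -1.6] w 43.5
```

>>> send_rows(targets=[[[0, 0, 0, 0.067, 0.032, 0, 1], [0, 0, 0, 0.067, 0.032, -0.1, 1], [0, 0, 0, 0, 0, -0.2, 1], [0, 0, 0, 0, 0, -0.2, 1], [0, 0, 0, 0, 0, -0.15, 1], [0, 0, 0, 0, 0, -0.1, 1], [0, 0, 0, 0, 0, 0, 1], [0, 0, 0, 0, 0, 0, 1]]])

```text
time_s: 38.4
ee_pos: [450.9, -163.1, 42.8]
ee_rot: [179.7, -40.1, 100.2]
force: [0.2, -0.3, -1.0]
gripper_width: 43.3
gripper_force: 35.0
```

```bash
python3 st.py
```

```text
38.4 [ 450.9 -163.1   42.8] t [-0.109  0.635 -0.765] close [0.985 0.173 0.004] grasp [ 453.  -175.1   57.3] q [-38.7  35.9 100.7  26.   77.  -62.4] F [ 0.2 -0.3 -1. ] w 43.3
```

>>> send_rows(targets=[[[0, 0, 0, 0, 0, -0.02, 1], [0, 0, 0, 0, 0, -0.02, 1], [0, 0, 0, 0, 0, -0.015, 1], [0, 0, 0, 0, 0, 0, 1], [0, 0, 0, 0, 0, 0, 1]]])

```text
time_s: 38.9
ee_pos: [450.6, -163.2, 31.4]
ee_rot: [179.7, -40.1, 100.3]
force: [0.5, -0.4, -2.9]
gripper_width: 43.9
gripper_force: 35.0
```

```bash
python3 st.py
```

```text
38.9 [ 450.6 -163.2   31.4] t [-0.109  0.634 -0.765] close [0.985 0.175 0.004] grasp [ 452.7 -175.2   46. ] q [-38.7  36.8 101.1  26.1  75.9 -63.1] F [ 0.5 -0.4 -2.9] w 43.9
```

>>> send_rows(targets=[[[0, 0, 0, 0, 0, -0.008, 1], [0, 0, 0, 0, 0, 0, 0.0], [0, 0, 0, 0, 0, 0, -0.5], [0, 0, 0, 0, 0, 0, -0.5], [0, 0, 0, 0, 0, 0, -0.5], [0, 0, 0, 0.01, -0.063, 0.077, -0.5], [0, 0, 0, 0.02, -0.127, 0.153, -0.5], [0, 0, 0, 0.02, -0.127, 0.153, -0.5], [0, 0, 0, 0, -0.1, 0.2, -0.5], [0, 0, 0, 0, -0.2, 0.2, 0], [0, 0, 0, 0, -0.2, 0, 1], [0, 0, 0, 0, 0, 0, 1]]])

```text
time_s: 40.1
ee_pos: [460.6, -326.3, 181.5]
ee_rot: [179.6, -39.8, 100.1]
force: [-0.4, 1.1, -0.5]
gripper_width: 47.6
gripper_force: 0.0
```

```bash
python3 st.py
cat > chk.py <<'E'
from h import *
for n in("top","side"):
    im,d=optics.grab_frame(n); P=cloud(n,d); h=cv2.cvtColor(im,cv2.COLOR_RGB2HSV)
    for x,y in((547,-157),(452,-174)):
        m=(h[...,2]<70)&(P[...,2]>40)&(P[...,2]<75)&(abs(P[...,0]-x)<40)&(abs(P[...,1]-y)<80)
        Q=P[m]
        if len(Q)>20: print(n,len(Q),cv2.minAreaRect(Q[:,:2].astype(np.float32)),Q[:,2].max())
    a=(slice(80,300),slice(70,400)); save("p3_"+n+str(int(env.state()['time_s']*10)),cv2.resize(im[a],None,fx=2.4,fy=2.4,interpolation=cv2.INTER_CUBIC))
    if n=="top":
        g=(h[...,0]>45)&(h[...,0]<85)&(h[...,1]>110)&(abs(P[...,0]-652)<40)&(abs(P[...,1]+202)<40); Q=P[g]; print("btn",len(Q),np.median(Q,0))
E
python3 chk.py; python3 brake.py; ls -t pics|head -2
```

```text
40.1 [ 460.6 -326.3  181.5] t [-0.106  0.631 -0.769] close [0.985 0.171 0.005] grasp [ 462.6 -338.3  196.1] q [-48.2  36.6  74.8  20.5 102.9 -59.8] F [-0.4  1.1 -0.5] w 47.6
top 679 ((546.3109741210938, -155.54183959960938), (40.13739013671875, 108.63275909423828), 9.327666282653809) 72.54471419699607
top 704 ((452.24884033203125, -170.44158935546875), (40.41441345214844, 109.45970916748047), 10.042430877685547) 73.05755420020398
btn 112 [ 651.7599184  -198.64791742   21.90821998]
side 102 ((535.9807739257812, -130.23263549804688), (32.17372131347656, 45.350196838378906), 6.620820999145508) 70.52778944750425
side 338 ((446.5406188964844, -177.04884338378906), (36.124900817871094, 106.35855865478516), 10.790670394897461) 71.89350547393066
top 59
[678. -95.  94.] [699. -76. 108.]
side 31
[ 679. -103.   86.] [699. -84. 108.]
p3_side402.png
p3_top401.png
```

View pics/p3_top401.png

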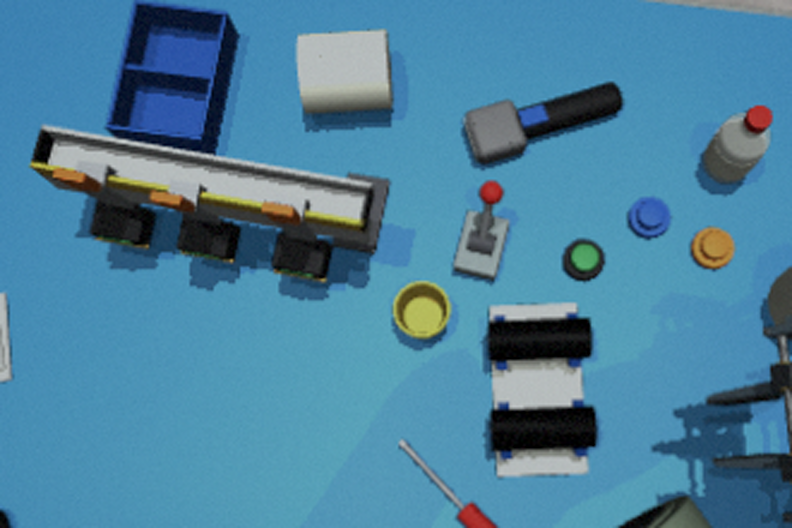

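View pics/p3_side402.png

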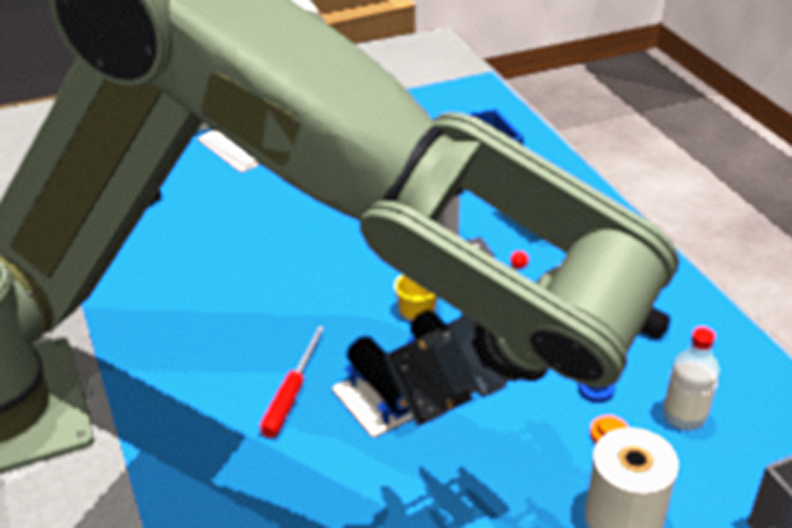

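The top view shows both rolls on their saddles at crop (540,340) and (543,428), the three carriers hung, the lever over at (490,190) and the cup in place. The green button at (583,258) is next.

>>> send_rows(targets=[[[-0.073, -0.0128, 0, 0, 0, 0.1, 1], [-0.073, -0.0128, 0, 0, 0, 0.1, 1], [-0.073, -0.0128, 0, 0, 0, 0, 1], [-0.073, -0.0128, 0, 0, 0, 0, 1], [-0.073, -0.0128, 0, 0, 0, 0, 1], [-0.073, -0.0128, 0, 0, 0, 0, 1], [0, 0, 0, 0.19, 0.125, 0, 1], [0, 0, 0, 0.19, 0.125, 0, 1], [0, 0, 0, 0.19, 0.125, 0, 1], [0, 0, 0, 0.19, 0.125, 0, 1], [0, 0, 0, 0.19, 0.125, 0, 1], [0, 0, 0, 0, 0, 0, 1]]])

```text
time_s: 41.5
ee_pos: [653.7, -191.5, 219.9]
ee_rot: [179.9, -0.2, 100.6]
force: [-0.5, 0.2, -0.4]
gripper_width: 0.3
gripper_force: 0.0
```

```bash
python3 st.py
```

```text
41.5 [ 653.7 -191.5  219.9] t [ 0.001  0.004 -1.   ] close [0.983 0.183 0.002] grasp [ 653.7 -191.5  238.9] q [-17.4  27.9  73.5   0.2  78.5 -28. ] F [-0.5  0.2 -0.4] w 0.3
```

>>> send_rows(targets=[[[0, 0, 0, 0, -0.045, -0.2, 1], [0, 0, 0, 0, 0, -0.2, 1], [0, 0, 0, 0, 0, -0.2, 1], [0, 0, 0, 0, 0, -0.2, 1], [0, 0, 0, 0, 0, -0.12, 1], [0, 0, 0, 0, 0, 0, 1], [0, 0, 0, 0, 0, 0, 1], [0, 0, 0, 0, 0, 0, 1]]])

```text
time_s: 42.3
ee_pos: [651.6, -206.1, 39.9]
ee_rot: [179.7, 0.1, 100.2]
force: [0.8, -0.5, 0.3]
gripper_width: 0.8
gripper_force: 0.0
```

>>> send_rows(targets=[[[0, 0, 0, 0, 0, -0.03, 1], [0, 0, 0, 0, 0, 0, 1], [0, 0, 0, 0, 0, 0, 1]]])

```text
time_s: 42.6
ee_pos: [650.6, -206.0, 32.1]
ee_rot: [179.9, -0.0, 100.2]
force: [0.3, -0.0, 0.7]
gripper_width: 0.4
gripper_force: 0.0
```

>>> send_rows(targets=[[[0, 0, 0, 0.005, 0.02, -0.02, 1], [0, 0, 0, 0, 0, -0.015, 1], [0, 0, 0, 0, 0, 0, 1], [0, 0, 0, 0, 0, 0, 1]]])

```text
time_s: 43.0
ee_pos: [651.5, -201.8, 24.4]
ee_rot: [179.9, -0.0, 100.2]
force: [0.1, -0.1, 0.4]
gripper_width: 0.8
gripper_force: 0.0
```

>>> send_rows(targets=[[[0, 0, 0, 0, 0, -0.015, 1], [0, 0, 0, 0, 0, 0, 1], [0, 0, 0, 0, 0, 0, 1]]])

```text
time_s: 43.3
ee_pos: [651.9, -202.1, 21.9]
ee_rot: [179.9, -0.0, 100.2]
force: [-0.4, -0.2, 1.4]
gripper_width: 0.3
gripper_force: 0.8
```

>>> send_rows(targets=[[[0, 0, 0, 0, 0, -0.015, 1], [0, 0, 0, 0, 0, 0, 1], [0, 0, 0, 0, 0, 0, 1]]])

```text
time_s: 43.6
ee_pos: [651.9, -202.0, 19.0]
ee_rot: [179.9, -0.0, 100.2]
force: [0.6, -1.1, 2.5]
gripper_width: 0.5
gripper_force: 1.6
```

>>> send_rows(targets=[[[0, 0, 0, 0, 0, -0.015, 1], [0, 0, 0, 0, 0, -0.005, 1], [0, 0, 0, 0, 0, 0, 1], [0, 0, 0, 0, 0, 0, 1]]])

```text
time_s: 44.0
ee_pos: [651.9, -202.0, 16.2]
ee_rot: [179.8, 0.0, 100.2]
force: [-1.4, 0.2, 10.1]
gripper_width: 0.3
gripper_force: 5.2
```

>>> send_rows(targets=[[[0, 0, 0, 0, 0, -0.01, 1], [0, 0, 0, 0, 0, 0, 1], [0, 0, 0, 0, 0, 0, 1]]])

```text
time_s: 44.3
ee_pos: [652.0, -202.1, 16.1]
ee_rot: [179.8, 0.0, 100.2]
force: [-3.2, 1.1, 18.5]
gripper_width: 0.5
gripper_force: 9.5
```

Bottomed out. I'll release, retreat and check.

>>> send_rows(targets=[[[0, 0, 0, 0, 0, 0.05, 1], [0, 0, 0, 0, 0, 0.2, 1], [0, 0, 0, 0, 0, 0.25, 1], [0, 0, 0, 0, 0, 0.25, 1], [0, 0, 0, 0, 0, 0.25, 1], [0, 0, 0, -0.1, -0.2, 0, 1], [0, 0, 0, -0.1, -0.2, 0, 1], [0, 0, 0, -0.1, -0.2, 0, 1], [0, 0, 0, 0, 0, 0, 1], [0, 0, 0, 0, 0, 0, 1]]])

```text
time_s: 45.3
ee_pos: [590.7, -322.4, 211.6]
ee_rot: [180.0, -0.1, 100.1]
force: [0.5, 0.6, 1.1]
gripper_width: 0.2
gripper_force: 0.0
```

```bash
python3 st.py; python3 chk.py; python3 brake.py; ls -t pics|head -2
```

```text
45.3 [ 590.7 -322.4  211.6] t [ 0.     0.003 -1.   ] close [0.985 0.175 0.001] grasp [ 590.7 -322.4  230.6] q [-29.7  27.4  75.6   0.1  77.1 -39.8] F [0.5 0.6 1.1] w 0.2
top 679 ((547.2340698242188, -155.50267028808594), (41.73432159423828, 109.23100280761719), 10.259357452392578) 74.64580757256438
top 648 ((452.3065490722656, -171.07533264160156), (41.043914794921875, 110.9178466796875), 11.30424976348877) 72.75776219921711
btn 115 [ 652.32634846 -198.73921889   21.63981834]
side 363 ((545.9892578125, -161.3799591064453), (41.05763244628906, 109.43937683105469), 9.124489784240723) 71.52315899431193
side 379 ((446.7015075683594, -178.796875), (38.48012161254883, 109.09967803955078), 12.899456024169922) 72.6959655503134
top 60
[678. -95.  92.] [699. -74. 110.]
side 0
p3_side454.png
p3_top453.png
```

View pics/p3_top453.png

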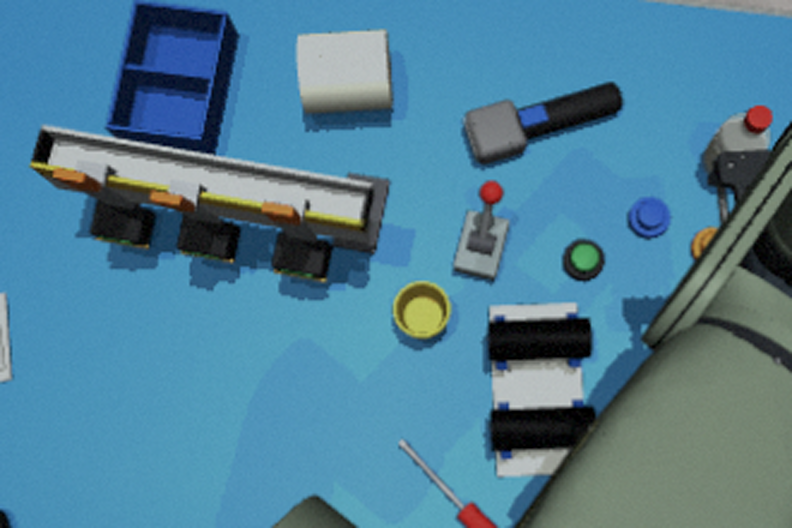

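Run:
```python
from h import *
im,d=optics.grab_frame("top"); P=cloud("top",d); h=cv2.cvtColor(im,cv2.COLOR_RGB2HSV).astype(int); z=P[...,2]
o=(h[...,0]>=3)&(h[...,0]<=20)&(h[...,1]>130)&(P[...,0]<680)&(P[...,0]>560)&(P[...,1]>60)&(z>170)&(z<230)
k,l,s,c=cv2.connectedComponentsWithStats(o.astype(np.uint8))
for i in range(1,k):
    if s[i,4]>10: Q=P[l==i]; print(Q[Q[:,2]>Q[:,2].max()-10].mean(0).round(1),Q[:,2].max().round(1))
```

```text
[613.8 310.2 216.7] 220.9
[604.3 215.6 215.3] 219.3
[606.6 110.4 217.5] 221.2
```

The top view shows the three carriers hung with tab tops at about 218 mm (the seated height), both rolls in their lanes, the brake over, the button out and the bystanders in place.

```bash
python3 -c "
from workcell import env
print(env.job_done())"
```

```text
the job is handed in; nothing more can be done
None
```

The job is handed in: the brake is on, all three carriers hang on the rail, both rolls lie in the cradle, and the green button was pressed fully in and let go; my last camera check agreed, but the judge returned no verdict.

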